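# Clear the gauging ledge and gauge two drilled blocks

## Task

The wooden gauging ledge on the bench is littered with offcuts: first push every offcut forward off the ledge so that it drops into the sheet-metal chute below, without picking any up. Then gauge the two drilled blocks one at a time, the wide one first and then the narrow one: lay the block flat on the ledge between the steel anvil and the sliding jaw, slide the jaw shut across the block's width until the block is against the anvil and the spring plunger is pressed in to about two thirds of its travel, without crushing the block, and slide the jaw back. At the end the jaw is fully open and both blocks lie flat in the plywood tray, with the mallet and glue bottle left alone.

Things in the scene. Friction and masses are not known exactly. Their poses are not given: they have to be found in the camera images.
- station: the fixed gauging station (it moves and turns between starts). Origin on the bench under the centre of the wooden ledge; x points forward to the drop edge and chute, y towards the sliding jaw, z up. The ledge is a block 160 (x) by 320 (y) mm, top 85 mm above the bench, open at the back (x = -80 mm); the drop edge is its front edge at x = +80 mm
- ledge_top (a point): centre of the ledge's flat top surface: x = 0, y = 0, z = 85 mm in the station's frame. A T-track and a rule are let in flush with it
- chute (a point): a point in the middle of the steel chute: station x = 180, y = 0, z = 45 mm. Inside it spans station x = 80 to 278, y = -150 to 150 mm; floor slopes from 41 mm down to 4 mm above the bench in 65 mm, then runs flat; cheeks 55 mm high, end wall 45 mm
- anvil: the fixed steel anvil on the ledge, 40 (x) by 25 (y) by 34 mm high; origin at the foot of its gauging face, at station x = 0, y = -130 mm, on the ledge top; the face looks along station +y, the anvil lies behind it
- jaw (a joint): travel of the sliding jaw along the T-track, in m: 0 = fully open, grows as the jaw slides along station -y towards the anvil, up to 0.19. The jaw is a dark wood block 50 (x) by 32 (y) by 34 mm high, centred at station x = 0, y = 108 mm minus the travel; it slides with about 5 N of friction and stays where it is left
- jaw_tab (a point): centre of the upright aluminium tab on top of the jaw, for pinching from above: 30 (x) by 14 (y) mm, rising from 34 to 66 mm above the ledge top; this point is 52 mm above the ledge top
- plunger (a joint): how far the spring plunger in the jaw is pressed in, in m: 0 = out, 0.016 = at its stop; spring 300 N per m. It is a steel disc 22 mm across on a rod, its centre 16 mm above the ledge top; when out its face stands at station y = 70 mm minus the jaw's travel, so a block of width w against the anvil is touched at a travel of 0.200 - w
- wide_center (a point): centre of the wide drilled block, pale wood, 60 (x) by 42 (y) by 30 mm high (z), a dark hole marked in its top. Its width, to be gauged, is the 42 mm along its own y. About 60 g. Both blocks start side by side on a cork mat 170 by 160 by 4 mm thick, on the bench to one side of the station
- narrow_center (a point): centre of the narrow drilled block, pale wood, 60 (x) by 32 (y) by 30 mm high (z), a dark hole marked in its top. Its width, to be gauged, is the 32 mm along its own y. About 45 g
- tray_in (a point): centre of the inner floor (5 mm above the bench) of the fixed plywood tray, outside 170 (x) by 160 (y) mm, walls 5 mm thick and 25 mm high from the bench. It lies on the bench to the other side of the station
- offcut_a_center (a point): centre of an offcut: dark wood block 40 (x) by 28 (y) by 24 mm high. Offcuts start on the ledge between anvil and plunger, long side roughly along station x; two to four of the four are present, in varying order
- offcut_b_center (a point): centre of an offcut: wood slat 52 (x) by 26 (y) by 20 mm high
- offcut_c_center (a point): centre of an offcut: upright dowel end 30 mm across, 24 mm high
- offcut_d_center (a point): centre of an offcut: L-shaped wood piece 42 (x) by 28 (y), 24 mm high at its back, 12 mm high at its front
- mallet: bystander: wooden mallet lying on the bench, head 55 by 100 by 60 mm, handle 200 mm; origin under its middle
- glue: bystander: white glue bottle 60 mm across, 150 mm high; origin under its foot
Mind the look-alikes: they are no part of the job. Leave any blue or turquoise look-alike of the part that bears offcut_b_center alone.

How it is judged:
By the outcome, as a careful person would: the job done as asked, in the order asked, and still so for the second after the job is handed in, with the robot touching nothing.
Of offcut_a, offcut_b, offcut_c, offcut_d only 2 to 4 are there at a start; the rules pass over those that are not, and their reading is None.
At some moment in a run one of wide, narrow may be knocked a few centimetres aside while the robot is not near it.
Once in a run the grip may slacken for a moment while it holds something.
It also fails if it takes over 210 s, if anything falls off the work surface, if the arm or the gripper's body presses on something with over 40 N, if the wrist force passes 120 N, or if a joint passes its speed limit or range.

## Robot

A 6-joint arm with a two-finger parallel gripper is mounted at the origin on the work surface. World frame = base frame: x ahead of the robot, y to its left, z up, the work surface at z = 0. Lengths are in m, angles in degrees, forces in N, time in s.
With the tool pointing down it reaches from about 0.375 to 0.75 m from the base axis. Payload 9 kg.
Tool frame: the origin (TCP) lies where the fingers leave the gripper's body, on its centre line; the fingertips stand 73 mm ahead of it and the grasp point (between the pads) lies 54 mm ahead of it (robot.tip_reach is the distance from the TCP to the fingertips, in m); z points along the fingers, y is the line along which they close (so a half turn about z gives the same grasp; the last joint's range is limited). The gripper opens to 85 mm and grips with 20 to 120 N. Pads are 22 mm wide; open, the fingers measure 114 mm over their backs; the gripper's body (76 mm by 85 mm) begins 54 mm behind the grasp point. The pads swing forward as they close: fully open they stand 13 mm farther back than shut.
Start: joints at [-77.046, 5.964, 5.575, 89.605, 0, 77.527], TCP at [0.258, -0.542, 0.304] pointing down, gripper open.
Joint ranges: [-171.21, 171.21], [-48.23, 106.86], [-62.78, 66.21], [-105.2, 120.99], [-86.42, 89.51], [-180, 180]. Speed limits (degrees/s): [127.2, 127.2, 147.25, 180, 180, 180].

## Interface

Orientations are given as [roll, pitch, yaw] about the fixed x, y, z axes, in that order (R = Rz(yaw) Ry(pitch) Rx(roll)).
In Python, from plant import robot gives the robot as it stands. Calls block until the motion is done:
- robot.move_pose(position, orientation): joint-space move of the TCP to a pose.
- robot.line_to(position, vel=0.15, rotation=None, guard=None): straight line of the TCP; rotation=None keeps the orientation; vel is the mean speed in m/s. With guard (N) it stops when the force on the tool has changed by that much, and returns True; else False.
- robot.goto_joints(angles): joint-space move.
- robot.set_gripper(opening): finger opening in m; the grip force is fixed at half the most; returns when the fingers have stopped.
- robot.pause(seconds).
- robot.ik(position, orientation): joint angles nearest the present ones, or None.
- robot.observe(): the state.
- robot.grab_frame(name): name is "scene" or "top" or "wrist"; returns the picture (420x560x3 uint8, blue, green, red); there is no depth.
- robot.get_calibration(name): a dict with "vertical_fov" (degrees; the focal length in pixels is half the picture's height over the tangent of half this angle, whatever the lens; pixels are square), "cx", "cy" (the principal point, pixels), "rvec" (rotation vector, rad) and "tvec" (3), from world to camera coordinates, as OpenCV has them. Camera axes: x right, y down, z forward; pixel columns grow to the right and rows downward; lengths in m; the calibration is good to about 2 mm. A picture is of the moment at which its call begins: read the wrist's pose just before it. get_calibration takes no time and is no camera call; for the wrist camera it gives the pose at the moment of the call.
A pose or a line that the arm cannot do raises robot.IKError and nothing moves.
- robot.job_done(): hands the job in; it is judged then, once.
The state is a dict: "time": time; "q": joint angles; "qvel": joint speeds; "joint_torque": joint torques, N m; "tool_pos": TCP position; "tcp_rot": TCP orientation; "ft_force": force on the tool from outside, world axes, zero at the start; "torque": the same for the moment, N m; "gripper_width": finger opening in m; "gripper_force": force on a finger pad.
Only numpy, scipy, OpenCV 4.12 (cv2) and the standard library are available. Lean on these libraries where they do the work, as an engineer would, in place of code of your own. Each camera call takes 0.05 s, during which the arm holds its last target. There are 200 camera calls.

## Working session

There is one attempt and no reset: what is moved stays moved. The work goes in short steps, each a Python script; the robot and the scene stay as the last script left them, time stands still between calls to the robot, and variables do not carry over. Pictures are saved under pics/ and viewed, at most 14 in all, crops included, and the job is handed in when it is done.

```bash
ls; mkdir -p pics
python3 - <<'E'
from plant import robot
import cv2
for n in("top","scene"):
    cv2.imwrite(f"pics/{n}0.png",cv2.resize(robot.grab_frame(n),(800,600),interpolation=cv2.INTER_CUBIC)); print(robot.get_calibration(n))
print(robot.observe())
E
```

```text
pics
{'vertical_fov': 50.41541330085364, 'cx': 276.2772357854588, 'cy': 214.0358036600453, 'rvec': array([ 2.13780217, -2.1500713 ,  0.15184724]), 'tvec': array([-0.00377664,  0.56196201,  1.2688759 ])}
{'vertical_fov': 45.76692242224987, 'cx': 282.24565027062675, 'cy': 210.78364385615544, 'rvec': array([ 1.72053822,  1.95282349, -0.71139577]), 'tvec': array([ 0.05093285, -0.34427657,  1.53725628])}
{'time': 0.1, 'q': array([-7.70462508e+01,  5.99643938e+00,  5.53169296e+00,  8.96059525e+01,
        4.09656237e-04,  7.75280157e+01]), 'qvel': array([-0.07592647, -0.03677256,  0.15707507, -0.04644081, -0.11091249,
        0.06818921]), 'joint_torque': array([ 6.31616742e-03, -5.58206534e+01,  5.04721820e+01,  1.29779434e-02,
       -2.61030200e-04, -6.94212261e-07]), 'tool_pos': array([ 0.25757644, -0.54165508,  0.30318906]), 'tcp_rot': array([-1.79931058e+02, -1.56682877e-02,  2.54257238e+01]), 'ft_force': array([-0.05980287, -0.28875273, -0.56742027]), 'torque': array([ 0.00196685, -0.01962974, -0.04057566]), 'gripper_force': 0.0, 'gripper_width': 0.08542952310651106}
```

View pics/top0.png

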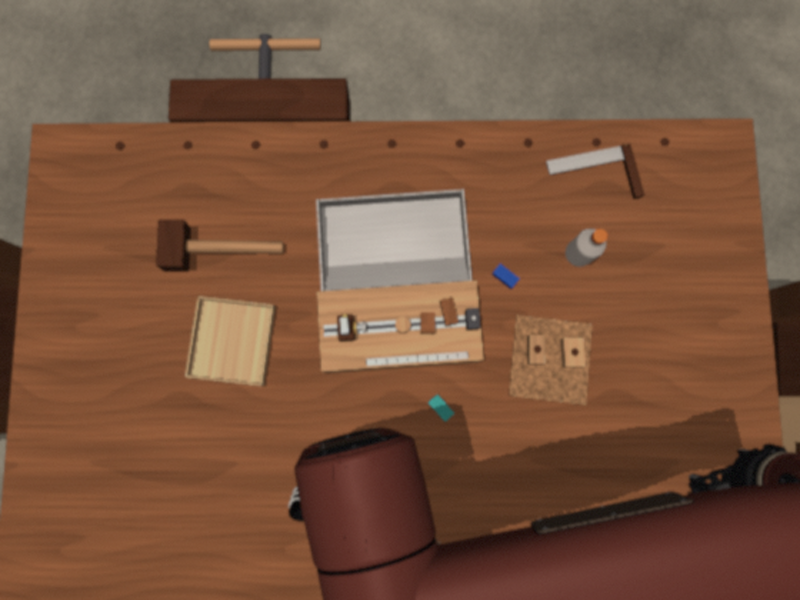

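View pics/scene0.png

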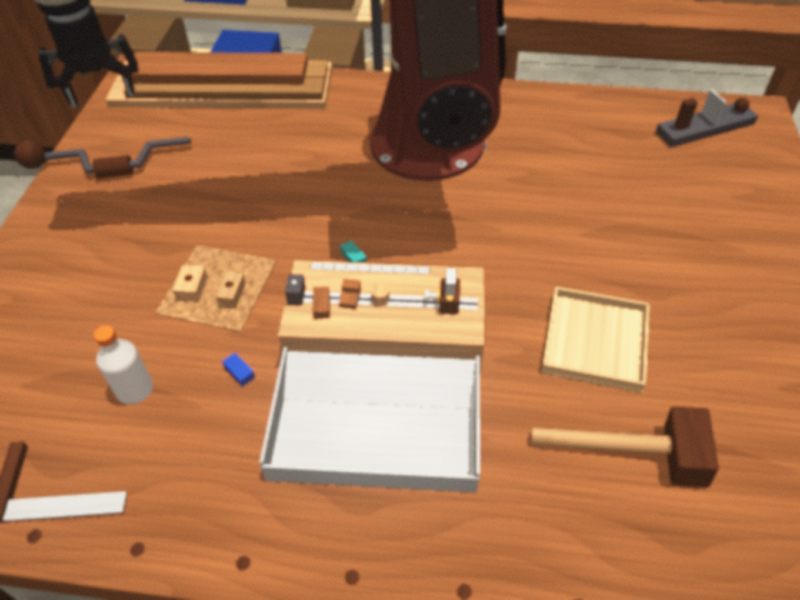

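The top view (800x600 scale) shows the ledge with corners at about (318,291), (478,282), (483,360) and (321,371). Three offcuts lie at about (450,311), (428,323) and (403,325). The blocks are at (537,349) narrow and (574,351) wide, with the tray at (230,341). The blue and turquoise look-alikes are off the ledge at (505,276) and (441,407).

```bash
cat > h.py <<'E'
import numpy as np, cv2
from plant import robot
def K(c):
    f=210/np.tan(np.radians(c["vertical_fov"])/2); return np.array([[f,0,c["cx"]],[0,f,c["cy"]],[0,0,1.]])
def p2w(c,uv,z):
    R=cv2.Rodrigues(np.asarray(c["rvec"]))[0]; t=np.asarray(c["tvec"]).ravel()
    d=R.T@np.linalg.inv(K(c))@np.array([uv[0],uv[1],1.]); o=-R.T@t
    return o+d*(z-o[2])/d[2]
def w2p(c,P):
    return cv2.projectPoints(np.asarray(P,float).reshape(-1,3),np.asarray(c["rvec"]),np.asarray(c["tvec"]),K(c),None)[0].reshape(-1,2)
def fit(local,world):
    "2D rigid fit -> x,y,yaw"
    l=np.asarray(local,float);w=np.asarray(world,float)[:,:2];lc=l-l.mean(0);wc=w-w.mean(0)
    a=np.arctan2((lc[:,0]*wc[:,1]-lc[:,1]*wc[:,0]).sum(),(lc*wc).sum())
    R=np.array([[np.cos(a),-np.sin(a)],[np.sin(a),np.cos(a)]]);t=w.mean(0)-R@l.mean(0)
    return t[0],t[1],np.degrees(a),np.abs(l@R.T+t-w).max()
E
python3 - <<'E'
from h import *
np.set_printoptions(precision=4,suppress=True)
c=robot.get_calibration("top")
s=.7
W=[p2w(c,np.array(p)*s,.085) for p in[(318,291),(478,282),(483,360),(321,371)]]
st=fit([(.08,.16),(.08,-.16),(-.08,-.16),(-.08,.16)],W);print(st)
for n,p,z in[("a",(450,311),.109),("b",(428,323),.109),("c",(403,325),.109),("nar",(537,349),.034),("wide",(574,351),.034),("tray",(230,341),.025),("glue",(590,245),.1)]:print(n,p2w(c,np.array(p)*s,z))
# look from above the station
t=np.array(st[:2]); 
for dx in(0,-.06,-.1):
  for z in (.45,.4,.35):
    q=robot.ik([t[0]+dx,t[1],z],[180,0,st[2]]); print(dx,z,q is not None)
x=[t[0]-.06,t[1],.42]
robot.move_pose(x,[180,0,st[2]])
cv2.imwrite("pics/w1.png",cv2.resize(robot.grab_frame("wrist"),(800,600),interpolation=cv2.INTER_CUBIC)); c=robot.get_calibration("wrist");print(c,robot.observe()["tcp_rot"])
E
```

```text
(np.float64(0.5157148105820011), np.float64(-0.01750820653206607), np.float64(3.089280025854252), np.float64(0.0025545025507687225))
a [ 0.541  -0.1147  0.109 ]
b [ 0.5178 -0.0717  0.109 ]
c [ 0.5142 -0.0232  0.109 ]
nar [ 0.4719 -0.2974  0.034 ]
wide [ 0.4674 -0.3727  0.034 ]
tray [0.4928 0.3337 0.025 ]
glue [ 0.6729 -0.3959  0.1   ]
0 0.45 True
0 0.4 True
0 0.35 True
-0.06 0.45 True
-0.06 0.4 True
-0.06 0.35 True
-0.1 0.45 True
-0.1 0.4 True
-0.1 0.35 True
{'vertical_fov': 58.43992369470471, 'cx': 276.4544069992903, 'cy': 209.64246888898168, 'rvec': array([-2.1258,  2.0128,  0.279 ]), 'tvec': array([-0.0435,  0.3705,  0.6141])} [-179.9935    0.0299    3.0385]
```

View pics/w1.png

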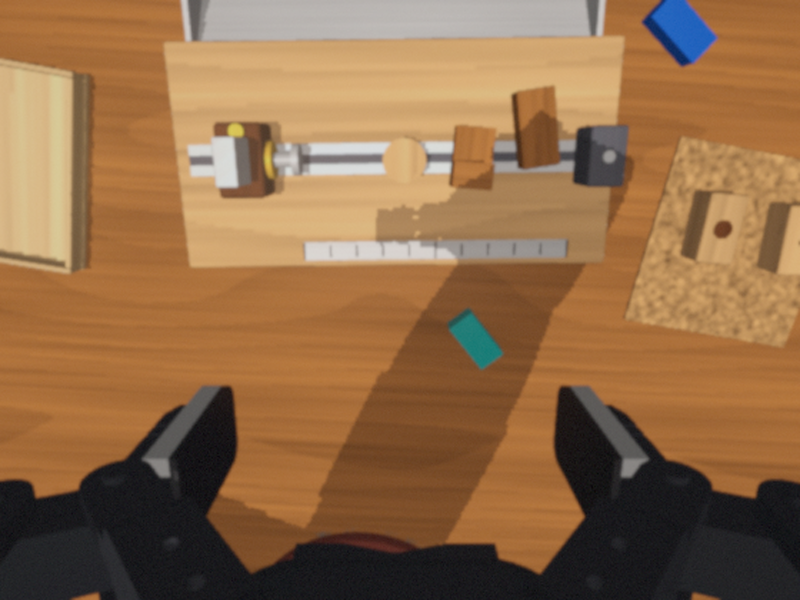

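The wrist view (800x600 scale) shows the ledge corners at (165,42), (624,37), (603,262) and (190,267). The offcuts are a dowel at (405,160), the L-piece at (473,157) and the slat or dark block at (537,127). The jaw is open, with its tab at (232,162). The look-alikes are clear of the ledge.

Run:
```python
from h import *
np.set_printoptions(precision=4,suppress=True)
c=robot.get_calibration("wrist"); s=.7
W=[p2w(c,np.array(p)*s,.085) for p in[(165,42),(624,37),(603,262),(190,267)]]
st=fit([(.08,.16),(.08,-.16),(-.08,-.16),(-.08,.16)],W);print(st)
a=np.radians(st[2]);R=np.array([[np.cos(a),-np.sin(a)],[np.sin(a),np.cos(a)]])
L=lambda p,z:R.T@(p2w(c,np.array(p)*s,z)[:2]-np.array(st[:2]))
for n,p,z in[("dowel",(405,160),.109),("Lfl",(454,126),.097),("Lbl",(452,186),.109),("Lbr",(493,188),.109),("sl",(514,95),.105),("sl",(554,87),.105),("sl",(559,163),.105),("sl",(522,167),.105),("anvil f",(580,126),.119),("anvil b",(577,184),.119),("tab tl",(223,136),.151),("tab br",(243,188),.151),("tab bl",(215,188),.151)]:print(n,L(p,z))
print(robot.tip_reach)
o=cv2.resize(robot.grab_frame("wrist"),None,fx=1/s,fy=1/s)
S=np.array([*st[:2],0]);R3=np.eye(3);R3[:2,:2]=R
P=[(0,-.13,.119),(.02,-.13,.119),(-.02,-.13,.119),(.08,.16,.085),(.08,-.16,.085),(-.08,-.16,.085),(-.08,.16,.085),(0,.07,.101)]+[(sx*.015,.108+sy*.007,.151) for sx in(-1,1) for sy in(-1,1)]
print((w2p(c,np.array(P)@R3.T+S)/s).round(0).tolist())
```

```text
(np.float64(0.5179770014761383), np.float64(-0.0154566769093612), np.float64(3.751930514335519), np.float64(0.0018412704085448983))
dowel [-0.0008 -0.0066]
Lfl [ 0.0215 -0.0411]
Lbl [-0.0187 -0.0392]
Lbr [-0.0204 -0.0678]
sl [ 0.0407 -0.0803]
sl [ 0.0454 -0.1069]
sl [-0.0041 -0.1138]
sl [-0.0065 -0.0882]
anvil f [ 0.0198 -0.1218]
anvil b [-0.0176 -0.1228]
tab tl [0.0153 0.1041]
tab br [-0.0156  0.0947]
tab bl [-0.0154  0.1121]
0.0726
[[590.0, 157.0], [593.0, 126.0], [587.0, 188.0], [162.0, 41.0], [626.0, 36.0], [604.0, 263.0], [189.0, 268.0], [296.0, 160.0], [233.0, 187.0], [210.0, 187.0], [228.0, 137.0], [205.0, 137.0]]
```

```bash
cat >> h.py <<'E'
ST=np.array([.518,-.0155]);YAW=3.65
def s2w(x,y,z):
    a=np.radians(YAW); return [ST[0]+np.cos(a)*x-np.sin(a)*y,ST[1]+np.sin(a)*x+np.cos(a)*y,z]
def w2s(p):
    a=np.radians(YAW); d=np.asarray(p)[:2]-ST; return np.array([np.cos(a)*d[0]+np.sin(a)*d[1],-np.sin(a)*d[0]+np.cos(a)*d[1]])
def stat():
    o=robot.observe(); print("t %.1f"%o["time"],"st",w2s(o["tool_pos"]).round(4),"z %.4f"%o["tool_pos"][2],"F",o["ft_force"].round(1),"w %.4f"%o["gripper_width"],"gf %.1f"%o["gripper_force"]); return o
def shot(n,cam="wrist"):
    cv2.imwrite(f"pics/{n}.png",cv2.resize(robot.grab_frame(cam),(800,600),interpolation=cv2.INTER_CUBIC))
E
python3 - <<'E'
from h import *
robot.set_gripper(0)
robot.move_pose(s2w(-.062,.035,.2),[180,0,YAW])
print(robot.line_to(s2w(-.062,.035,.150),vel=.04,guard=4)); o=stat()
zt=o["tool_pos"][2]-.085; print("tip",zt)
z=max(.085+.0726,o["tool_pos"][2])+.006
robot.line_to(s2w(-.062,.035,z+.03))
for y in(-.0055,-.0545,-.098):
    robot.line_to(s2w(-.062,y,z+.03),vel=.2)
    robot.line_to(s2w(-.062,y,z))
    print(robot.line_to(s2w(.102,y,z),vel=.09,guard=25)); stat()
    robot.line_to(s2w(.102,y,z+.035),vel=.2)
    robot.line_to(s2w(-.062,y,z+.035),vel=.3)
robot.move_pose(s2w(-.06,0,.42),[180,0,YAW]); shot("w2"); stat()
E
```

```text
True
t 4.9 st [-0.0622  0.0351] z 0.1576 F [-3.3  0.1  7.6] w -0.0003 gf 4.1
tip 0.07263905292157428
False
t 8.0 st [ 0.1018 -0.0055] z 0.1637 F [0.2 0.3 0.5] w -0.0003 gf 0.0
False
t 11.8 st [ 0.1018 -0.0545] z 0.1637 F [ 0.1  0.5 -0.2] w -0.0000 gf 0.0
False
t 15.5 st [ 0.1018 -0.098 ] z 0.1637 F [0.1 0.6 0.2] w -0.0002 gf 0.0
t 17.6 st [-0.0598 -0.0004] z 0.4180 F [ 0.  -0.9  0.1] w -0.0000 gf 0.0
```

View pics/w2.png

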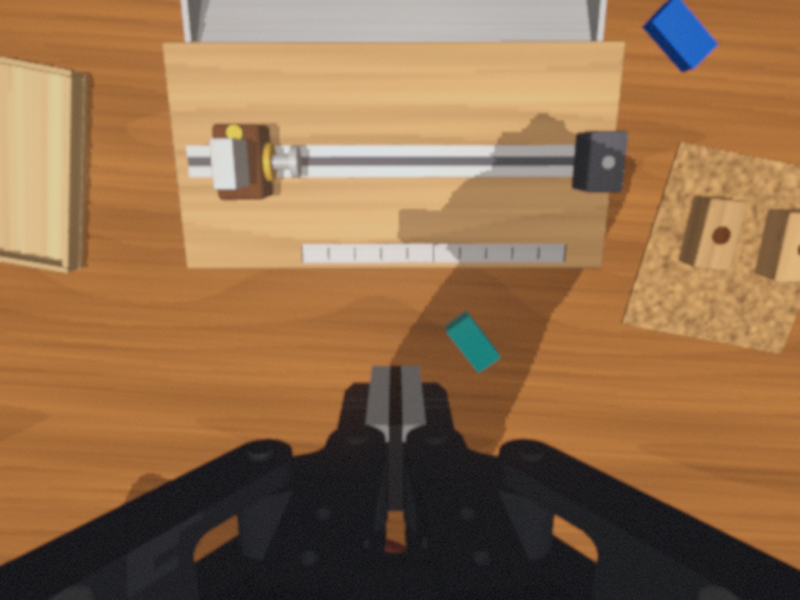

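The ledge is clear of all three offcuts. Next I look at the blocks on the mat.

Run:
```python
from h import *
robot.set_gripper(.085)
robot.move_pose([.40,-.34,.36],[180,0,0]); 
w=robot.grab_frame("wrist"); np.save("cw.npy",robot.get_calibration("wrist"),allow_pickle=True); cv2.imwrite("pics/w3.png",cv2.resize(w,(800,600),interpolation=cv2.INTER_CUBIC))
t=robot.grab_frame("top"); s=robot.grab_frame("scene")
a=cv2.resize(t[110:270,120:420],(800,427),interpolation=cv2.INTER_CUBIC)
cv2.imwrite("pics/t3.png",a); stat()
```

```text
t 19.8 st [-0.1377 -0.3154] z 0.3605 F [-0.3  0.6 -1. ] w 0.0850 gf 0.0
```

View pics/w3.png

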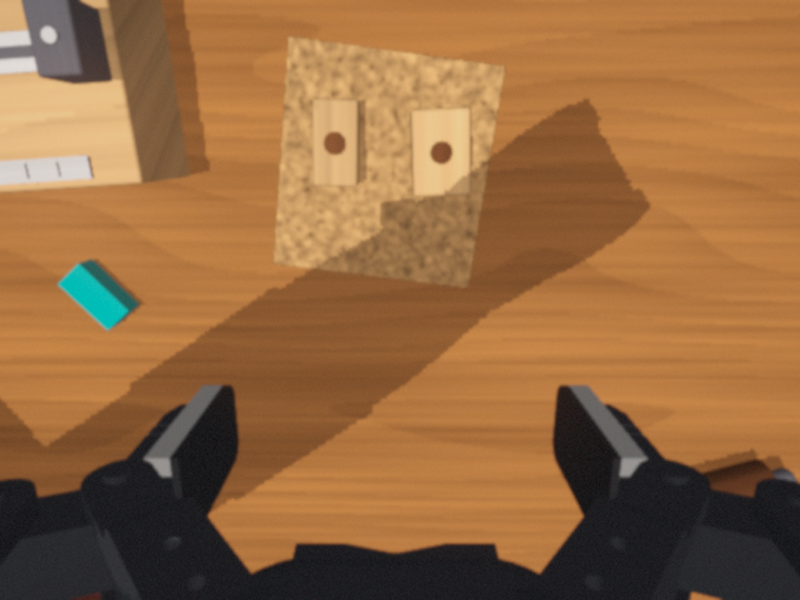

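View pics/t3.png

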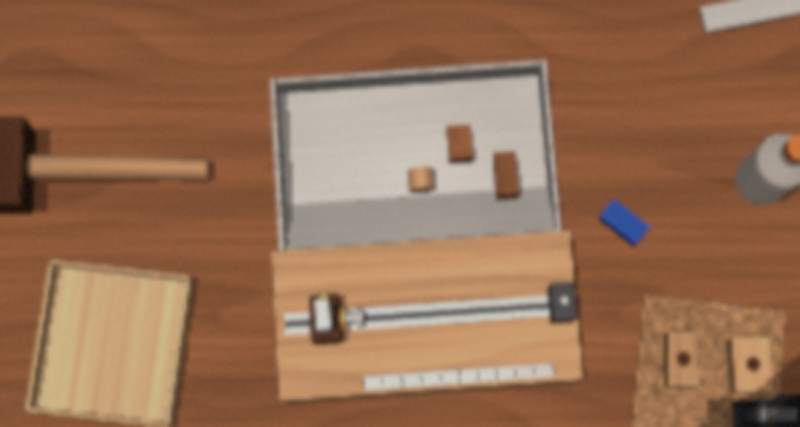

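All three offcuts lie in the chute. In the wrist view the wide block's top has corners (412,110), (467,108), (470,194) and (414,196). The narrow block's are (313,100), (357,99), (357,185) and (314,185).

Run:
```python
from h import *
np.set_printoptions(precision=4,suppress=True)
c=np.load("cw.npy",allow_pickle=True).item()
f=lambda hy:[(.03,hy),(.03,-hy),(-.03,-hy),(-.03,hy)]
P=lambda l:[p2w(c,np.array(p)*.7,.034) for p in l]
w=fit(f(.021),P([(412,110),(467,108),(470,194),(414,196)])); print("wide",w,p2w(c,np.array((441,152))*.7,.034))
n=fit(f(.016),P([(313,100),(357,99),(357,185),(314,185)])); print("nar",n,p2w(c,np.array((335,143))*.7,.034))
robot.set_gripper(.064)
x,y,yaw=w[:3]
robot.move_pose([x,y,.17],[180,0,yaw])
print(robot.line_to([x,y,.083],vel=.12,guard=8)); stat()
robot.set_gripper(.03); stat()
robot.line_to([x,y,.25],vel=.15); stat()
shot("w4")
```

```text
wide (np.float64(0.4671668785857705), np.float64(-0.37208454455963436), np.float64(2.89594259956368), np.float64(0.0019291676623788279)) [ 0.4678 -0.3722  0.034 ]
nar (np.float64(0.47362072461656), np.float64(-0.29696892146053433), np.float64(-0.760379130885287), np.float64(0.001448735270581869)) [ 0.4737 -0.2968  0.034 ]
False
t 21.8 st [-0.0731 -0.3532] z 0.0841 F [-0.6  0.5  0. ] w 0.0640 gf 0.0
t 22.2 st [-0.0729 -0.3533] z 0.0844 F [-0.2 -0.3  6.5] w 0.0408 gf 62.4
t 23.4 st [-0.0737 -0.3523] z 0.2488 F [-0.7  0.1 -0.2] w 0.0408 gf 61.5
```

View pics/w4.png

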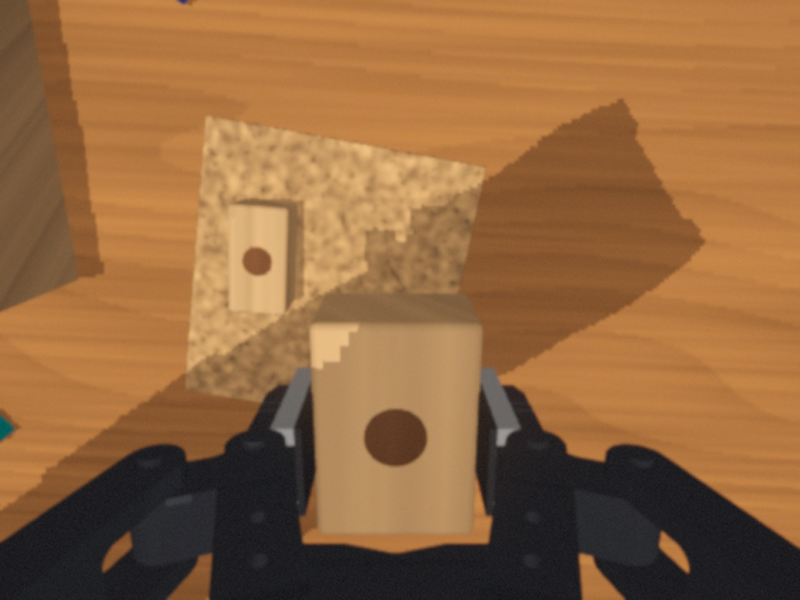

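The wide block is held, level and centred between the pads, and the narrow one is undisturbed at (258,260).

Run:
```python
from h import *
robot.move_pose(s2w(0,-.05,.25),[180,0,YAW]); stat()
print(robot.line_to(s2w(0,-.05,.178),vel=.12,guard=15),robot.line_to(s2w(0,-.05,.1635),vel=.03,guard=4)); stat()
robot.set_gripper(.075)
robot.line_to(s2w(0,-.05,.25),vel=.15)
robot.move_pose(s2w(-.11,-.03,.34),[180,0,YAW]); stat(); shot("w5"); np.save("cw.npy",robot.get_calibration("wrist"),allow_pickle=True)
```

```text
t 24.7 st [ 0.0001 -0.0509] z 0.2499 F [-0.4  0.5 -0.3] w 0.0409 gf 61.5
False True
t 25.9 st [ 0.0001 -0.05  ] z 0.1654 F [-1.6 -0.6  4.7] w 0.0409 gf 62.4
t 27.6 st [-0.1099 -0.0301] z 0.3391 F [-0.   0.1 -0.2] w 0.0750 gf 0.0
```

View pics/w5.png

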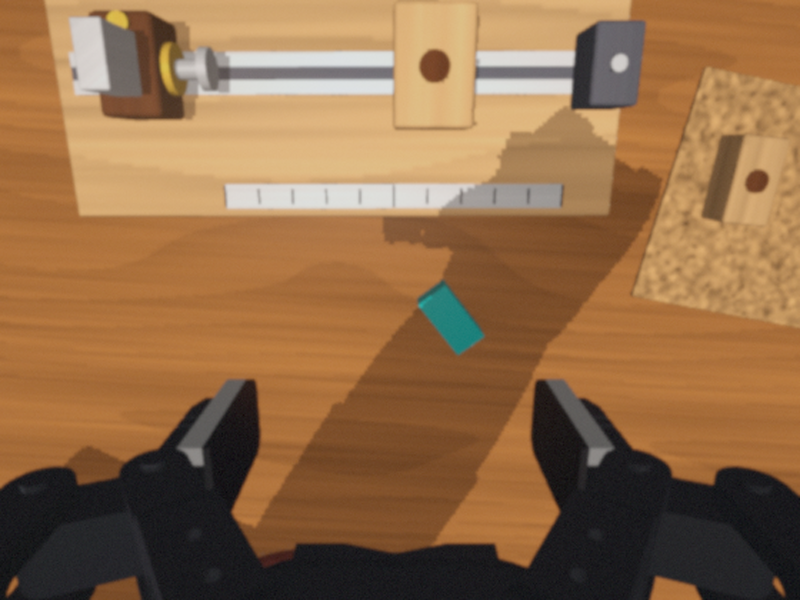

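The wide block lies flat across the track between the jaw and the anvil, its hole at (435,65). Now the jaw.

```bash
cat >> h.py <<'E'
ZT=.198
def grab_tab(y):
    robot.set_gripper(.045)
    robot.move_pose(s2w(0,y,.27),[180,0,YAW])
    print("guard",robot.line_to(s2w(0,y,ZT),vel=.12,guard=8))
    robot.set_gripper(0); return w2s(stat()["tool_pos"])[1]
def Fy():
    f=robot.observe()["ft_force"]; a=np.radians(YAW); return -np.sin(a)*f[0]+np.cos(a)*f[1]
E
python3 - <<'E'
from h import *
y0=grab_tab(.108); f0=Fy(); print("y0",y0,"f0",f0)
robot.line_to(s2w(0,.108-.148,ZT),vel=.08); stat()
for k in np.arange(.150,.1665,.002):
    robot.line_to(s2w(0,.108-k,ZT),vel=.02); p=w2s(robot.observe()["tool_pos"])[1]; print("%.4f %.4f F %.2f"%(k,y0-p,Fy()))
shot("w6")
E
```

```text
guard False
t 30.0 st [0.0005 0.1077] z 0.1992 F [-0.9 -2.1  6. ] w 0.0130 gf 59.4
y0 0.1076979257435752 f0 -2.0528503245108065
t 32.0 st [ 0.0007 -0.0396] z 0.1991 F [0.4 4.7 5.8] w 0.0133 gf 40.8
0.1500 0.1493 F 3.16
0.1520 0.1513 F 3.94
0.1540 0.1533 F 4.97
0.1560 0.1553 F 3.63
0.1580 0.1573 F 4.24
0.1600 0.1592 F 4.55
0.1620 0.1612 F 4.48
0.1640 0.1631 F 3.99
0.1660 0.1650 F 5.80
```

View pics/w6.png

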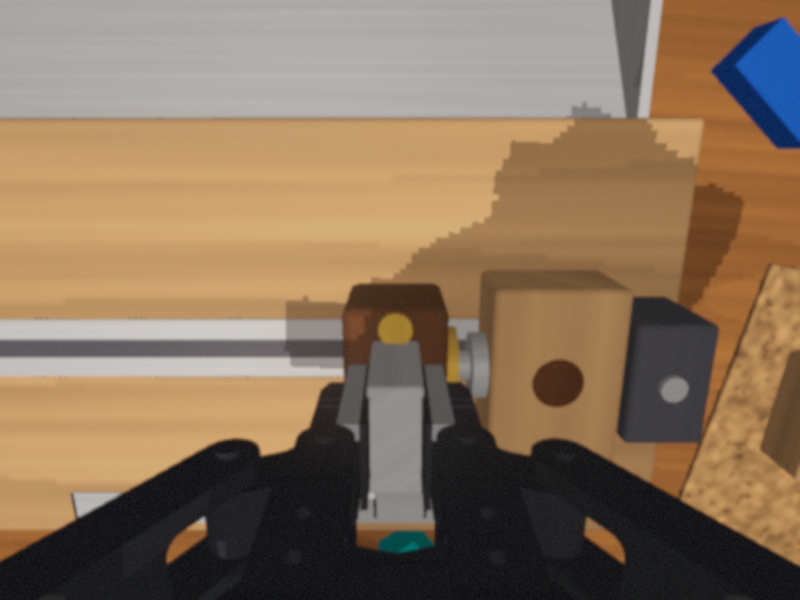

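The block sits against the anvil (contact at column 630) with the plunger disc on it at (480,365), already partly pressed. I press on to two thirds.

Run:
```python
from h import *
np.set_printoptions(precision=1,suppress=True)
y0=.1077
for k in (.1665,.168,.1692,.1698):
    robot.line_to(s2w(0,.108-k,ZT),vel=.02)
    F=[]
    for _ in range(8): robot.pause(.03);F.append(Fy())
    p=w2s(robot.observe()["tool_pos"])[1]; print("%.4f %.4f F %.2f"%(k,y0-p,np.mean(F)))
    if y0-p>.1682: break
c=robot.get_calibration("wrist"); shot("w7"); tr=y0-p
for e in(0,.002):
  print(e,"disc face right at press 9..13:",[ (w2p(c,s2w(.011*0,.07-tr-e+pl,.112))/.7)[0] for pl in(.007,.009,.011,.013)])
  print("jaw edge/front corner",w2p(c,s2w(.025,.092-tr-e,.119))/.7,"anvil fr top",w2p(c,s2w(.02,-.13,.119))/.7,w2p(c,s2w(-.02,-.13,.119))/.7,"block corner front L",w2p(c,s2w(.03,-.088,.115))/.7)
```

```text
0.1665 0.1653 F 6.55
0.1680 0.1668 F 6.19
0.1692 0.1679 F 7.22
0.1698 0.1685 F 7.84
0 disc face right at press 9..13: [array([491.2, 378.7]), array([484.9, 378.7]), array([478.6, 378.7]), array([472.3, 378.7])]
jaw edge/front corner [[448.5 309.7]] anvil fr top [[629.2 326.4]] [[613.9 446.7]] block corner front L [[486.5 289.8]]
0.002 disc face right at press 9..13: [array([497.5, 378.8]), array([491.2, 378.7]), array([484.9, 378.7]), array([478.6, 378.7])]
jaw edge/front corner [[455.3 309.7]] anvil fr top [[629.2 326.4]] [[613.9 446.7]] block corner front L [[486.5 289.8]]
```

View pics/w7.png

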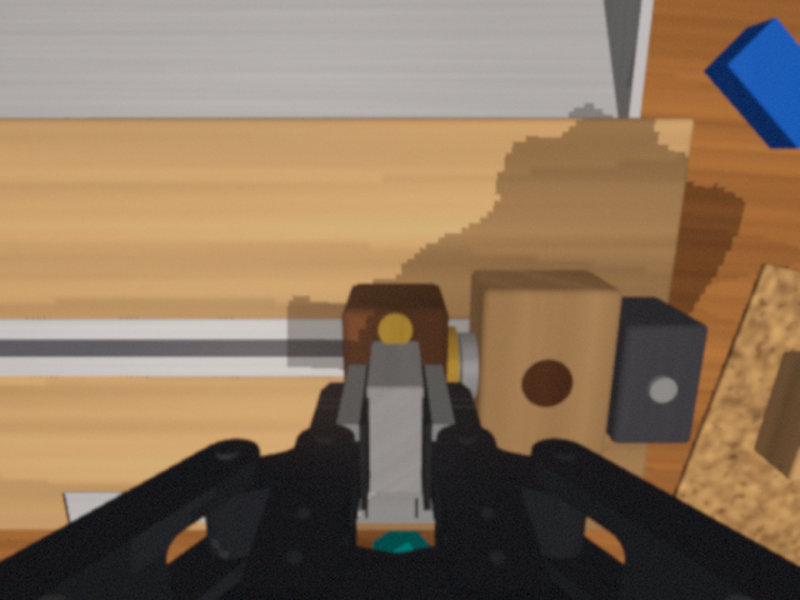

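The disc is pressed to about 10.5–11 mm by both picture (face at column 478) and force, which is two thirds. Now I open the jaw and fetch the block for the tray.

```bash
cat >> h.py <<'E'
def open_jaw():
    robot.line_to(s2w(0,.100,ZT),vel=.1)
    print("stop",robot.line_to(s2w(0,.112,ZT),vel=.03,guard=9)); stat()
    robot.set_gripper(.045); robot.line_to(s2w(0,.108,.27),vel=.2)
E
python3 - <<'E'
from h import *
robot.pause(.3); open_jaw()
robot.set_gripper(.075)
robot.move_pose(s2w(-.11,-.06,.34),[180,0,YAW]); robot.pause(.2); stat(); shot("w8"); np.save("cw.npy",robot.get_calibration("wrist"),allow_pickle=True)
E
```

```text
stop True
t 38.9 st [0.0005 0.1095] z 0.1992 F [-0.7 -3.   5.3] w 0.0129 gf 61.3
t 41.3 st [-0.1096 -0.0591] z 0.3394 F [-0.9 -0.2 -0.4] w 0.0752 gf 0.0
```

View pics/w8.png

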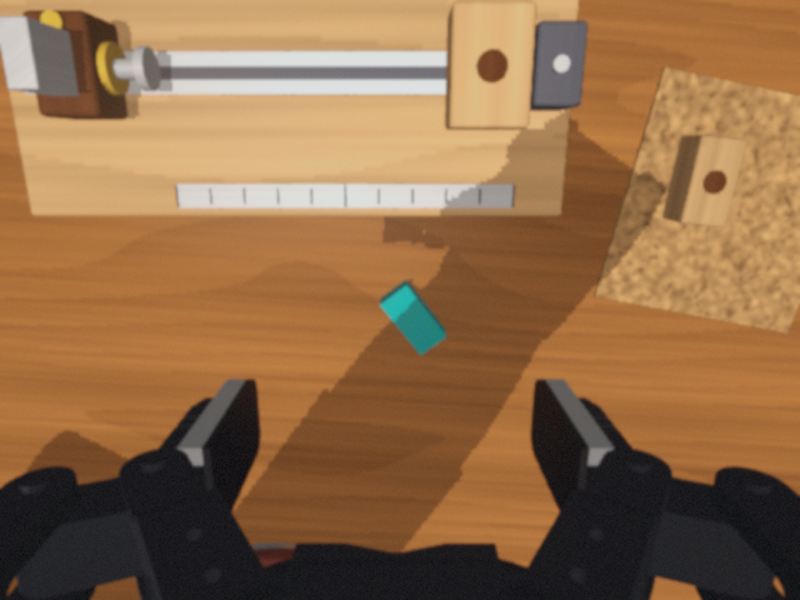

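The wide block lies against the anvil (hole at (491,66)) and the jaw is back. The grasp has to be along its 60 mm length.

Run:
```python
from h import *
np.set_printoptions(precision=4,suppress=True)
c=np.load("cw.npy",allow_pickle=True).item()
hole=w2s(p2w(c,np.array((491,66))*.7,.115)); print("hole st",hole)
ct=robot.get_calibration("top")
T=fit([(.085,.08),(.085,-.08),(-.085,-.08),(-.085,.08)],[p2w(ct,np.array(p)*.375+[120,110],.025) for p in[(51,262),(192,276),(172,425),(27,410)]]); print("tray",T)
np.save("tray.npy",T)
def best(p,yaw):
    r=[(y,robot.ik(p,[180,0,y])) for y in(yaw-90,yaw+90)]; r=[(abs(q[5]),y) for y,q in r if q is not None]; print(r); return min(r)[1]
x,y=(hole[0]),-.109
robot.set_gripper(.085)
Y=best(s2w(x,y,.2),YAW)
robot.move_pose(s2w(x,y,.22),[180,0,Y])
print(robot.line_to(s2w(x,y,.161),vel=.1,guard=8)); stat()
robot.set_gripper(.05); stat()
robot.line_to(s2w(x,y,.26),vel=.15); stat()
a=np.radians(T[2]); tx,ty=T[0]-np.sin(a)*.035,T[1]+np.cos(a)*.035
YT=T[2]+(Y-YAW); print(YT)
robot.move_pose([tx,ty,.22],[180,0,YT]); stat()
print(robot.line_to([tx,ty,.1],vel=.12,guard=15),robot.line_to([tx,ty,.079],vel=.03,guard=4)); stat()
robot.set_gripper(.085); robot.line_to([tx,ty,.25],vel=.2); stat()
```

```text
hole st [ 0.     -0.1079]
tray (np.float64(0.49344218146918656), np.float64(0.3324474763293432), np.float64(-6.375902277121397), np.float64(0.002615291634680883))
[(np.float64(120.86792423375474), -86.35), (np.float64(59.132075766245265), 93.65)]
False
t 43.7 st [ 0.0002 -0.1091] z 0.1615 F [ 0.5 -0.3  0.8] w 0.0851 gf 0.0
t 44.1 st [ 0.0005 -0.1092] z 0.1621 F [-0.8  1.4  5.1] w 0.0590 gf 66.1
t 44.9 st [-0.0003 -0.1088] z 0.2589 F [-0.4  0.4 -0. ] w 0.0586 gf 65.2
83.6240977228786
t 46.7 st [0.0042 0.3824] z 0.2200 F [-0.  -0.3 -0.6] w 0.0583 gf 65.2
False True
t 48.4 st [0.0036 0.3832] z 0.0822 F [-1.1 -0.9  4.9] w 0.0584 gf 66.1
t 49.8 st [0.0033 0.3831] z 0.2485 F [ 0.5  0.9 -0.1] w 0.0851 gf 0.0
```

Run:
```python
from h import *
robot.move_pose([.40,-.34,.36],[180,0,0]); robot.pause(.2)
w=robot.grab_frame("wrist"); np.save("cw.npy",robot.get_calibration("wrist"),allow_pickle=True)
t=robot.grab_frame("top"); s=robot.grab_frame("scene")
im=np.zeros((600,800,3),np.uint8)
im[:440]=cv2.resize(w[0:220,80:480],(800,440),interpolation=cv2.INTER_CUBIC)
im[440:,:240]=cv2.resize(t[200:280,120:240],(240,160),interpolation=cv2.INTER_CUBIC)
im[440:,260:500]=cv2.resize(s[190:290,360:480],(240,160),interpolation=cv2.INTER_CUBIC)
im[440:,520:800]=cv2.resize(t[190:270,215:355],(280,160),interpolation=cv2.INTER_CUBIC)
cv2.imwrite("pics/w9.png",im); stat()
```

```text
t 52.7 st [-0.1383 -0.3162] z 0.3600 F [0.3 0.8 0.2] w 0.0848 gf 0.0
```

View pics/w9.png

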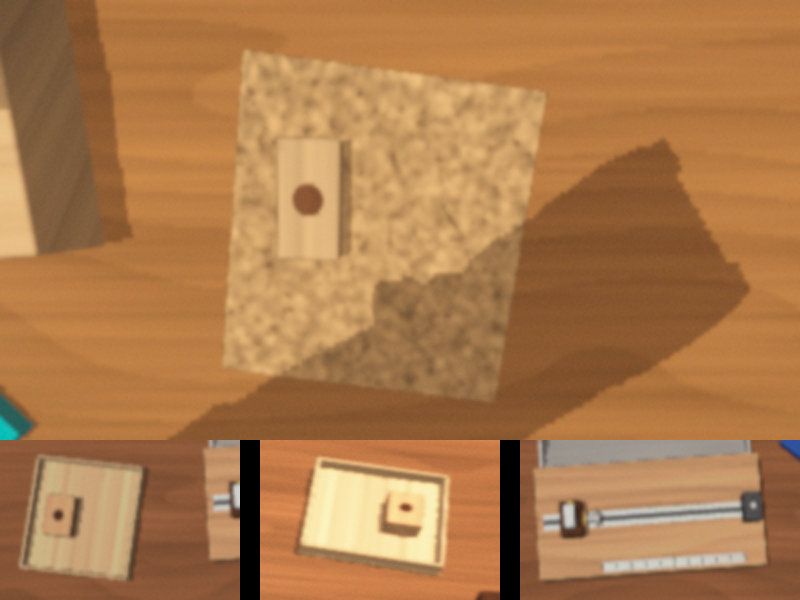

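The wide block is flat in the tray and the jaw is open. The narrow block hasn't moved (hole at native (234,100)).

Run:
```python
from h import *
x,y,yaw=.4736,-.2969,-.8
robot.set_gripper(.056)
robot.move_pose([x,y,.17],[180,0,yaw])
print(robot.line_to([x,y,.083],vel=.12,guard=8)); stat()
robot.set_gripper(.02); stat()
robot.line_to([x,y,.25],vel=.15); stat()
robot.move_pose(s2w(0,-.05,.25),[180,0,YAW]); o=stat()
print(robot.line_to(s2w(0,-.05,.178),vel=.12,guard=15),robot.line_to(s2w(0,-.05,.1635),vel=.03,guard=4)); o=stat()
if abs(o["gripper_width"]-.031)<.003 and abs(o["tool_pos"][2]-.1655)<.003:
    robot.set_gripper(.065); robot.line_to(s2w(0,-.05,.26),vel=.15)
    y0=grab_tab(.108); print("y0",y0)
    robot.line_to(s2w(0,.108-.155,ZT),vel=.08)
    for k in (.160,.164,.168,.172,.176,.178,.179,.1795):
        robot.line_to(s2w(0,.108-k,ZT),vel=.02); F=[]
        for _ in range(6): robot.pause(.03);F.append(Fy())
        p=w2s(robot.observe()["tool_pos"])[1]; print("%.4f %.4f F %.2f"%(k,y0-p,np.mean(F)))
        if y0-p>.1779: break
    shot("w10"); c=robot.get_calibration("wrist"); tr=y0-p
    print("disc face:",[ (w2p(c,s2w(0,.07-tr+pl,.112))/.7)[0].round(1) for pl in(.009,.011,.013)],w2p(c,s2w(.025,.092-tr,.119))/.7)
```

```text
False
t 54.8 st [-0.0619 -0.2785] z 0.0840 F [-0.3 -0.5  0.7] w 0.0558 gf 0.0
t 55.1 st [-0.0616 -0.2786] z 0.0842 F [-0.1  0.8  5.6] w 0.0307 gf 61.2
t 56.4 st [-0.0625 -0.2777] z 0.2488 F [-0.8  0.8 -0.3] w 0.0307 gf 60.4
t 57.4 st [-0.0001 -0.0508] z 0.2498 F [-1.   0.3 -0.3] w 0.0306 gf 60.4
False True
t 58.5 st [ 0.0001 -0.0501] z 0.1652 F [-0.3 -0.8  4.5] w 0.0310 gf 61.0
guard False
t 61.9 st [0.0005 0.1081] z 0.1991 F [-0.3  0.3  6.2] w 0.0131 gf 59.7
y0 0.1080787763853279
0.1600 0.1598 F 3.27
0.1640 0.1638 F 3.12
0.1680 0.1678 F 3.04
0.1720 0.1717 F 4.04
0.1760 0.1755 F 5.32
0.1780 0.1774 F 6.01
0.1790 0.1782 F 7.17
disc face: [array([486. , 378.7]), array([479.7, 378.7]), array([473.4, 378.7])] [[449.60144081 309.68562899]]
```

View pics/w10.png

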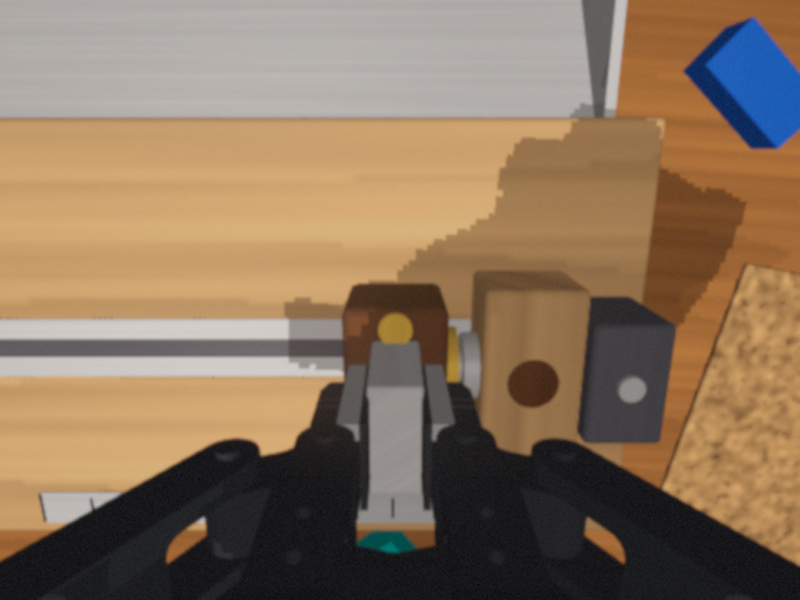

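The narrow block is against the anvil and the disc face is at column 480, pressed about 10.5 mm. I open the jaw, then move the block to the tray beside the wide one.

Run:
```python
from h import *
robot.pause(.3); open_jaw()
robot.set_gripper(.085)
T=np.load("tray.npy")
x,y=0,-.113
robot.move_pose(s2w(x,y,.22),[180,0,YAW+90])
print(robot.line_to(s2w(x,y,.161),vel=.1,guard=8)); stat()
robot.set_gripper(.05); stat()
robot.line_to(s2w(x,y,.26),vel=.15); o=stat()
a=np.radians(T[2]); tx,ty=T[0]+np.sin(a)*.035,T[1]-np.cos(a)*.035
robot.move_pose([tx,ty,.22],[180,0,T[2]+90]); o=stat()
print(robot.line_to([tx,ty,.1],vel=.12,guard=15),robot.line_to([tx,ty,.079],vel=.03,guard=4)); stat()
robot.set_gripper(.085); robot.line_to([tx,ty,.25],vel=.2)
robot.move_pose([.42,-.34,.36],[180,0,0]); robot.pause(.3)
t=robot.grab_frame("top"); s=robot.grab_frame("scene")
im=np.zeros((600,800,3),np.uint8)
im[:270]=cv2.resize(t[120:282,60:540],(800,270),interpolation=cv2.INTER_CUBIC)
im[280:,:]=cv2.resize(s[150:350,60:560],(800,320),interpolation=cv2.INTER_CUBIC)
cv2.imwrite("pics/end.png",im); stat()
```

```text
stop True
t 70.3 st [0.0005 0.1095] z 0.1991 F [-0.4 -3.   4.1] w 0.0128 gf 60.2
False
t 74.2 st [ 0.0002 -0.1131] z 0.1615 F [ 0.9 -0.3  0.5] w 0.0847 gf 0.0
t 74.5 st [ 0.0005 -0.1133] z 0.1621 F [0.1 1.7 5.6] w 0.0591 gf 66.1
t 75.3 st [-0.0003 -0.1128] z 0.2589 F [ 0.4  0.1 -0.6] w 0.0588 gf 65.3
t 76.9 st [-0.0081  0.3136] z 0.2200 F [ 0.4 -0.9  0. ] w 0.0591 gf 65.2
False True
t 78.6 st [-0.0086  0.3143] z 0.0822 F [-2.  -0.6  6.1] w 0.0587 gf 66.1
t 82.7 st [-0.1184 -0.3175] z 0.3600 F [ 0.  -0.9 -0.3] w 0.0848 gf 0.0
```

View pics/end.png

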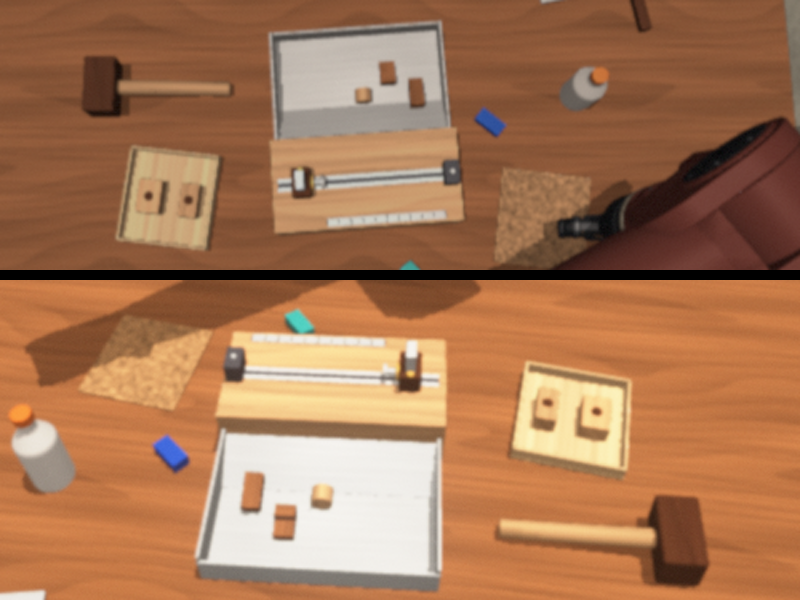

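Both blocks are flat in the tray at (150,197) and (189,200). The offcuts are in the chute, the jaw is fully open, and the mallet and glue bottle haven't moved.

```bash
python3 -c "
from plant import robot
print(robot.job_done())"
```

```text
the job is handed in; nothing more can be done
None
```

I handed the job in at about 83 s: the three offcuts present are in the chute, both blocks were gauged (wide first, plunger pressed about 10.5–11 mm of 16) and lie flat in the tray, the jaw is fully open, and the mallet and glue bottle were left alone. No verdict came back.

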